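Rack the checked cover plate

ROBOT

A 6-joint arm with a two-finger parallel gripper is mounted at the origin on the work surface. World frame = base frame: x ahead of the robot, y to its left, z up, the work surface at z = 0. Lengths are in m, angles in rad, forces in N, time in s.
With the tool pointing down it reaches from about 0.35 to 0.975 m from the base axis. Payload 4.9 kg.
Tool frame: the origin (TCP) lies on the mounting face of the last link; the fingertips stand 173 mm ahead of it and the grasp point (between the pads) lies 155 mm ahead of it; y points along the fingers, x is the direction in which the jaws open and shut, and the axes are right-handed (so a half turn about y gives the same grasp; the last joint's range is limited). The gripper opens to 85 mm and grips with 20 to 120 N. Pads are 22 mm wide; open, the fingers measure 114 mm over their backs; the gripper's body (76 mm by 85 mm) begins 54 mm behind the grasp point. The pads swing forward as they close: fully open they stand 13 mm farther back than shut.
Start: joints at [1.002, 0.053, 1.613, -0, 1.476, -0.119], TCP at [0.272, 0.563, 0.405] pointing down, gripper open.
Joint ranges: [-3.01, 3.01], [-1.01, 2.22], [0.06, 2.58], [-1.02, 4.17], [0.09, 2.62], [-3.14, 3.14]. Speed limits (rad/s): [2.57, 2.57, 3.14, 3.14, 3.14, 3.14].

INTERFACE

Orientations are given as a unit quaternion [w, x, y, z].
In Python, from plant import manip gives the robot as it stands. The module is installed in compiled form; this text tells all that it offers.
- The arm moves only by the tool carry_out, never from a script. Its argument "moves" is one flat list of numbers, 7 for each row, row after row: the turn, a rotation vector about the world's x, y, z in rad, then the shift along the world's x, y, z in cm, then the finger opening in cm, from 0 to 8.54. In form: [wx, wy, wz, tx, ty, tz, hand, wx, wy, wz, tx, ty, tz, hand, ...]. A call has 1 to 20 rows; each row shifts and turns the commanded pose from where the row before left it; what a row does not reach is not made up. A row lasts 1/8 s, in which the tool goes at most 62.5 mm and 10.7 degrees, less where a joint would pass 70% of its speed; a pose out of reach is approached as far as the arm can. A call is refused whole if a number of a shift passes 6.25 or a number of a turn 0.188, either way. A call with a gripper value outside its range is refused whole. The fingers move at their own pace and stop on an object; the grip force is fixed at half the most. Time passes only in rows, so rows that do not move let the fingers close. It gives the time, the measured TCP pose, the force and the opening at its end, in the units of the state.
- manip.state(): the state, without advancing time (a new reading comes with each control period).
- manip.grab_frame(name): name is "scene" or "top" or "wrist"; returns a dict with "img" (384x512x3 uint8, red, green, blue), "range_z" (384x512 float32, m along the optical axis (not along the pixel's ray), 0 where there is no reading), "fovy" (degrees; the focal length in pixels is half the picture's height over the tangent of half this angle, whatever the lens; pixels are square), "cx", "cy" (the principal point, pixels), "rvec" (rotation vector, rad) and "tvec" (3), from world to camera coordinates, as OpenCV has them. Camera axes: x right, y down, z forward; pixel columns grow to the right and rows downward; lengths in m; the calibration is good to about 2 mm. A picture is of the moment at which its call begins.
- manip.job_done(): hands the job in, once; it reports no verdict.
The state is a dict: "time": time; "joint_pos": joint angles; "joint_vel": joint speeds; "joint_efforts": joint torques, N m; "tool_pos": TCP position; "tool_rot": TCP orientation; "contact_force": force on the tool from outside, world axes, zero at the start; "ft_torque": the same for the moment, N m; "gripper_width": opening from 0.0 (shut) to 1.0 (fully open).
Only numpy, scipy, OpenCV 4.12 (cv2) and the standard library are available. Lean on these libraries where they do the work, as an engineer would, in place of code of your own. Each camera call takes 0.05 s, during which the arm holds its last target. There are 200 camera calls.

TASK

Stand the aluminium cover plate that lies flat on the bench on its long edge in the empty slot of the wooden rack, all the way down, about centred along the slot, and let go of it. It has to be turned up on the way: first lay it with a long edge along the two lips of the grey sloping stand and let go of it there, then take it again by its upper edge. Leave the two plates already in the rack where they are, and do not push the bins, the mug or the jar about.

Things in the scene. Friction and masses are not known exactly. Their poses are not given: they have to be found in the camera images.
- plate: the bare aluminium cover plate, 140 x 64 x 10 mm, 0.24 kg, one dark hole in the middle of each face and four small ones by the corners (the same both ways round), lying flat on the bench at the start. Origin at the middle of the plate; x along its 140 mm length, y along its 64 mm width, z through its thickness.
- stand: grey sloping stand, fixed: base 130 x 100 x 8 mm, two 12 mm arms, 92 mm open between them. Origin: centre of underside; x level, along a resting plate. The arms' face slopes 45 degrees, rising towards -y, outward normal (0, 0.707, 0.707). At each arm's foot (50 mm above the bench), only there, a lip stands 14 mm out of the face to carry the plate's lower long edge; arms are 68 mm long above it.
- stand_seat (a point): where the middle of the plate comes to be when it rests on the stand's arms with its lower long edge against the lips, centred: 76 mm above the bench. The plate's upper long edge is then 32 mm up the slope from here.
- rack: wooden slotted rack, fixed: 100 mm (x, along the slots) x 174 mm (y) x 33 mm high; three slots along x at y = -60, 0 and +60 mm, each 14 mm wide, 25 mm deep, open at the ends, with mouths rounded at 6 mm radius. Slot floor 8 mm above the bench. Origin at the centre of its underside.
- free_slot: the floor of the rack's one empty slot, a black strip: origin at its centre, 8 mm above the bench; x along the slot, y across it, z up. A seated plate's middle is 32 mm above it, and the plate overhangs both slot ends by 20 mm.
- kept1: loose bare aluminium cover plate, 140 x 64 x 10 mm, 0.24 kg, one dark hole in the middle of each face and four small ones by the corners (the same both ways round), already standing on its long edge in one slot of the rack (60 mm or 120 mm from the empty slot); its top is 72 mm above the bench. Origin at its middle; x along its length, y up, z through its thickness.
- kept2: another such plate, standing in the other occupied slot; same origin and axes.
- red_bin: loose open red plastic bin of small steel parts, 120 x 90 x 45 mm; origin under its centre
- green_bin: loose open green plastic bin of small steel parts, 120 x 90 x 45 mm; origin under its centre
- mug: white mug, 76 mm across, 85 mm high; origin under its centre
- oil_jar: amber glass jar, 52 mm across, 80 mm high; origin under its centre
Not all that is in view belongs to the job. Leave any pink or yellow look-alike of the kept2 alone. Leave any purple look-alike of the plate alone.

How it is judged:
By the outcome, as a careful person would: the job done as asked, in the order asked, and still so for the second after the job is handed in, with the robot touching nothing.
It also fails if it takes over 70 s, if anything falls off the work surface, if the arm or the gripper's body presses on something with over 40 N, if the wrist force passes 120 N, or if a joint passes its speed limit or range.

## Working session

There is one attempt and no reset: what is moved stays moved. The work goes in short steps, Python scripts to look and compute and a tool call to move; the robot and the scene stay as the last step left them, time stands still between calls to the robot, and variables do not carry over. Pictures are saved under pics/ and viewed, and the job is handed in when it is done.

Besides the shell and the picture viewer there is one more tool, called after "Call:" as name(argument=value, ...) on one line, values as JSON. carry_out: Moves the arm, as the interface text tells. Its arguments: {"type":"object","properties":{"moves":{"type":"array","items":{"type":"number"}}},"required":["moves"]}

```bash
mkdir -p pics; cat > h.py <<'E'
import numpy as np, cv2
from plant import manip
from scipy.spatial.transform import Rotation as R
def grab(n):
    f=manip.grab_frame(n); Rm=cv2.Rodrigues(np.array(f["rvec"],float))[0]
    f["R"]=Rm; f["t"]=np.array(f["tvec"],float).ravel(); f["f"]=192/np.tan(np.radians(f["fovy"])/2)
    return f
def pts(f):
    z=f["range_z"]; v,u=np.mgrid[:384,:512]
    c=np.dstack([(u-f["cx"])/f["f"]*z,(v-f["cy"])/f["f"]*z,z])
    return (c-f["t"])@f["R"]
def save(f,n,s=1.5): cv2.imwrite("pics/"+n+".png",cv2.resize(f["img"][:,:,::-1],None,fx=s,fy=s,interpolation=cv2.INTER_CUBIC))
E
python3 - <<'E'
from h import *
import pickle
for n in("top","scene"):
    f=grab(n); save(f,n+"0"); pickle.dump(f,open(n+".pkl","wb")); print(n,f["fovy"],f["cx"],f["cy"],-f["R"].T@f["t"],(f["range_z"]>0).mean(),f["R"][2])
print(manip.state())
E
```

```text
top 55.84415503472326 256.12813204834885 191.41264579371543 [0.30581676 0.03179094 1.09549847] 0.9960378011067709 [ 0.13769851 -0.00236267 -0.99047137]
scene 54.25087760505299 254.2685740147188 195.09507480432188 [1.28606694 0.3569918  0.90600385] 0.9865976969401041 [-0.70442569 -0.24004763 -0.66795328]
{'time': 0.1, 'joint_pos': array([ 1.00201019e+00,  5.33200854e-02,  1.61412912e+00, -2.22053311e-06,
        1.47600347e+00, -1.19026361e-01]), 'joint_vel': array([-5.11024044e-05,  3.38083324e-04, -2.32730465e-03,  1.25276290e-03,
       -2.92166557e-03,  1.05211218e-03]), 'joint_efforts': array([ 8.55388225e-04, -3.94896662e+01, -3.71367109e+01, -1.21076264e-04,
        3.85542095e-03, -2.97869633e-05]), 'tool_pos': array([0.27160681, 0.56264035, 0.403584  ]), 'tool_rot': array([-0.59862309,  0.59918649,  0.37532149, -0.37650994]), 'contact_force': array([ 0.50983385, -0.39923641,  0.73540353]), 'ft_torque': array([ 0.01468789, -0.0072732 ,  0.01545508]), 'gripper_width': 0.9996910869201655}
```

```bash
ls -la .
```

```text
total 2712
drwxr-xr-x  3 agent agent    4096 Dec  5 18:27 .
drwxr-xr-x 23 root  root     4096 Dec  5 18:26 ..
-rw-r--r--  1 agent agent     573 Dec  5 18:27 h.py
drwxr-xr-x  2 agent agent    4096 Dec  5 18:27 pics
-rw-r--r--  1 agent agent 1376924 Dec  5 18:27 scene.pkl
-rw-r--r--  1 agent agent 1376924 Dec  5 18:27 top.pkl
```

View pics/top0.png

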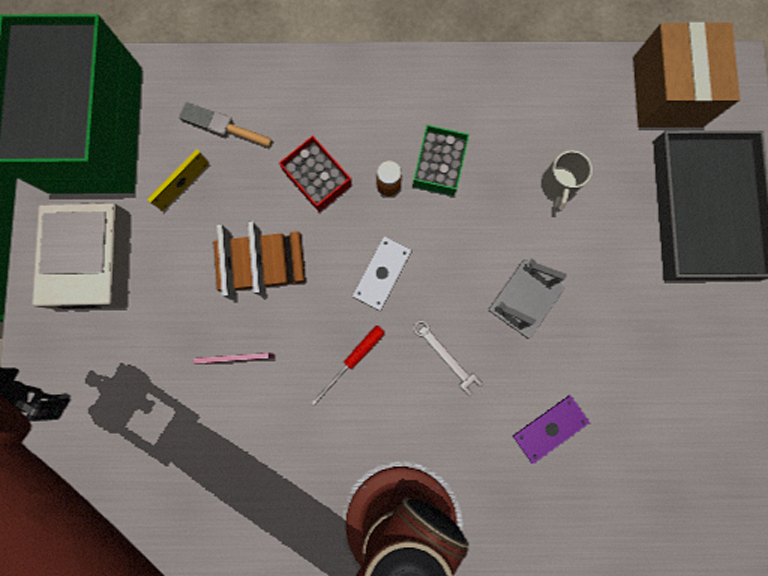

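View pics/scene0.png

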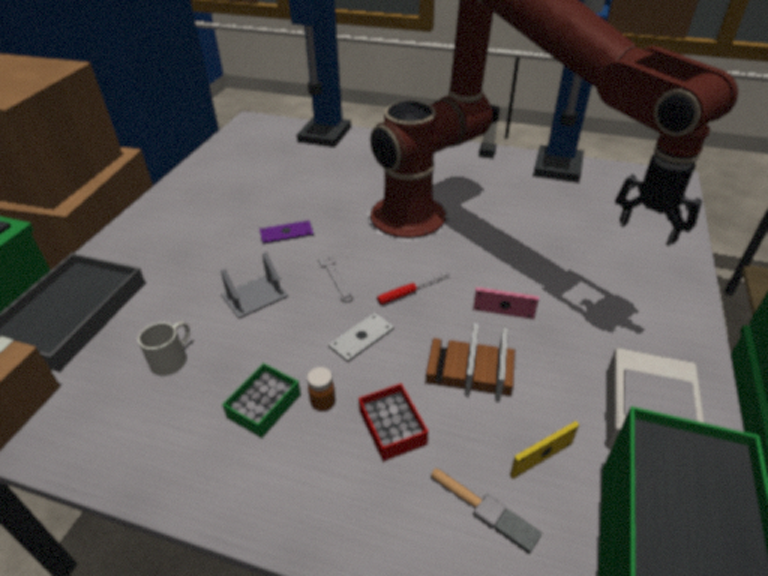

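The top view shows the plate at (382,272), the stand at (527,298) and the rack at (259,262). Its empty slot is the right-hand one, near (280,258). I'll measure all three.

```bash
python3 - <<'E'
from h import *
import pickle
f=pickle.load(open("top.pkl","rb")); P=pts(f); im=f["img"].astype(int)
print("table z",np.median(P[200:230,130:200,2]))
def roi(x0,y0,x1,y1):
    m=np.zeros((384,512),bool); m[int(y0/1.5):int(y1/1.5),int(x0/1.5):int(x1/1.5)]=1; return m
def ray(u,v,z):
    d=np.array([(u-f["cx"])/f["f"],(v-f["cy"])/f["f"],1])@f["R"]; c=-f["R"].T@f["t"]; return c+d*(z-c[2])/d[2]
# plate
m=roi(340,225,425,320)&(im.min(2)>150)
n,l,s,c=cv2.connectedComponentsWithStats(m.astype(np.uint8)); k=1+s[1:,4].argmax()
ct=cv2.findContours((l==k).astype(np.uint8),0,1)[0][0]
W=np.array([ray(u,v,.01)[:2] for u,v in ct[:,0]]).astype(np.float32)
print("plate",cv2.minAreaRect(W*1000), "z",np.median(P[l==k][:,2]))
# stand
m=roi(480,245,575,345); Q=P[m]
for lo,hi in((.004,.014),(.03,.13),(.055,.13),(.08,.13)):
    q=Q[(Q[:,2]>lo)&(Q[:,2]<hi)]; print("stand",lo,len(q),q.mean(0),cv2.minAreaRect((q[:,:2]*1000).astype(np.float32)),q[:,2].max())
m=roi(205,215,315,305); Q=P[m]; I=im[m]
br=(I[:,0]-I[:,2]>40)
for nm,s in(("wood",(Q[:,2]>.025)&(Q[:,2]<.04)&br),("plates",(Q[:,2]>.06)&(Q[:,2]<.08))):
    q=Q[s]; print(nm,len(q),q.mean(0),cv2.minAreaRect((q[:,:2]*1000).astype(np.float32)))
    if nm=="plates":
        n,l=cv2.connectedComponents(((P[...,2]>.06)&(P[...,2]<.08)&m).astype(np.uint8))
        for k in range(1,n):
            if (l==k).sum()>20: q=P[l==k]; print((l==k).sum(),q.mean(0),cv2.minAreaRect((q[:,:2]*1000).astype(np.float32)))
big=cv2.resize(f["img"][140:240,130:390,::-1],None,fx=3,fy=3,interpolation=cv2.INTER_CUBIC); cv2.imwrite("pics/topz.png",big)
g=pickle.load(open("scene.pkl","rb"))["img"]
cv2.imwrite("pics/sz.png",cv2.resize(g[160:270,140:350,::-1],None,fx=3.7,fy=3.7,interpolation=cv2.INTER_CUBIC))
E
```

```text
table z -0.0009186465577404681
plate ((487.4698486328125, 35.29207992553711), (65.0097885131836, 137.66477966308594), 62.535762786865234) z 0.00900377742289859
stand 0.004 1122 [ 0.4355588  -0.25915822  0.00727033] ((440.813232421875, -253.16201782226562), (179.9401397705078, 188.85818481445312), 84.77184295654297) 0.01377804590261472
stand 0.03 304 [ 0.43837163 -0.25417612  0.06812054] ((440.314453125, -250.46812438964844), (67.34799194335938, 117.34713745117188), 53.62446212768555) 0.09973873594848656
stand 0.055 228 [ 0.43567788 -0.25709836  0.07486684] ((440.15997314453125, -250.58145141601562), (66.69896697998047, 117.38540649414062), 53.77089309692383) 0.09973873594848656
stand 0.08 84 [ 0.42647718 -0.26778233  0.08962432] ((427.693115234375, -267.5844421386719), (23.890287399291992, 117.46904754638672), 54.101863861083984) 0.09973873594848656
wood 1201 [0.50958806 0.2713586  0.03180004] ((509.3293762207031, 280.2913513183594), (100.66630554199219, 173.53073120117188), 6.123349189758301)
plates 417 [0.50410676 0.3098185  0.07005519] ((505.1634826660156, 309.81585693359375), (138.80262756347656, 71.65643310546875), 6.145809173583984)
203 [0.50656142 0.27927136 0.07013559] ((508.3100280761719, 280.2957763671875), (138.72845458984375, 11.432798385620117), 6.6871113777160645)
214 [0.50177826 0.33879545 0.06997893] ((502.1487731933594, 339.7677307128906), (138.38626098632812, 11.470649719238281), 6.092936038970947)
```

View pics/topz.png

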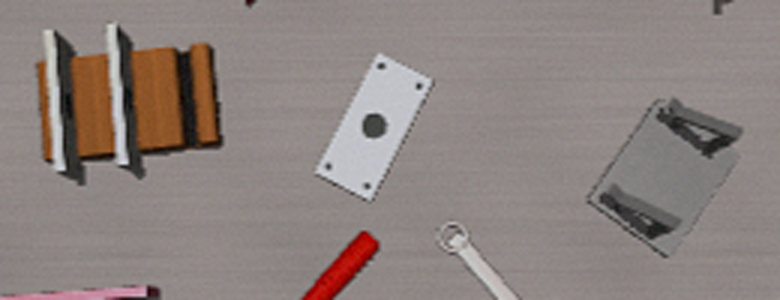

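View pics/sz.png

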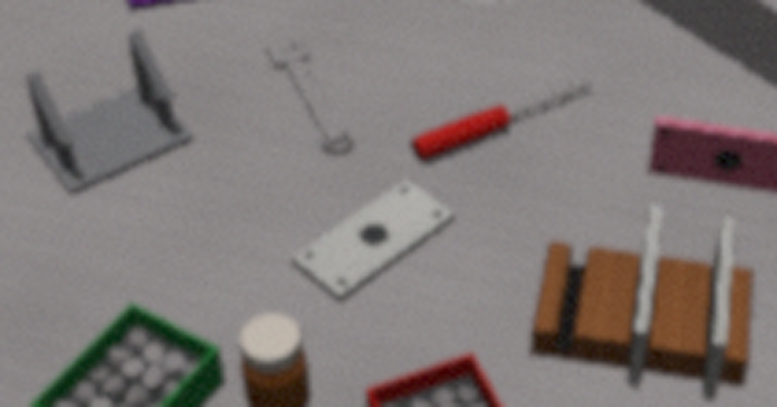

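```bash
python3 - <<'E'
from h import *
import pickle
s=manip.state(); q=s["tool_rot"]; M=R.from_quat([*q[1:],q[0]]).as_matrix(); print(M.round(3)); print("jaw az",np.degrees(np.arctan2(M[1,0],M[0,0])))
f=pickle.load(open("top.pkl","rb")); P=pts(f)
ys=np.array([.594,.807]); ys/=np.linalg.norm(ys)
# stand face: y+z const
m=np.zeros((384,512),bool); m[163:230,320:383]=1; Q=P[m]; Q=Q[(Q[:,2]>.06)&(Q[:,2]<.105)]
c=Q[:,:2]@ys+Q[:,2]; print(np.percentile(c,[5,25,50,75,90,97,100]))
xs=np.array([ys[1],-ys[0]]); h=np.histogram(Q[:,:2]@xs,20);print(h[0],h[1].round(3))
# free slot black strip
im=f["img"].astype(int); m[:]=0; m[145:202,178:206]=1; m&=im.max(2)<60
print("black",m.sum(),P[m].mean(0),np.median(P[m],0),cv2.minAreaRect((P[m][:,:2]*1000).astype(np.float32)))
E
```

```text
[[ 0.435 -0.001 -0.901]
 [ 0.901 -0.002  0.435]
 [-0.002 -1.     0.   ]]
jaw az 64.23068701756115
[0.1042097  0.12392559 0.1274964  0.12904991 0.13014009 0.13139424
 0.13349821]
[48 33  8  0  0  0  0  0  0  0  0  0  0  0  0  0  0 26 35 33] [0.444 0.45  0.456 0.462 0.468 0.474 0.48  0.485 0.491 0.497 0.503 0.509
 0.515 0.521 0.527 0.532 0.538 0.544 0.55  0.556 0.562]
black 192 [0.50599523 0.22195781 0.0136447 ] [0.50494688 0.22431468 0.01043061] ((512.6472778320312, 233.25369262695312), (97.18383026123047, 79.39692687988281), 6.354857921600342)
```

Call:
carry_out(moves=[0, 0, -0.03, 1.54, -3.77, -0.74, 8.54, 0, 0, 0, 1.54, -3.77, -0.74, 8.54, 0, 0, 0, 1.54, -3.77, -0.74, 8.54, 0, 0, 0, 1.54, -3.77, -0.74, 8.54, 0, 0, 0, 1.54, -3.77, -0.74, 8.54, 0, 0, 0, 1.54, -3.77, -0.74, 8.54, 0, 0, 0, 1.54, -3.77, -0.74, 8.54, 0, 0, 0, 1.54, -3.77, -0.74, 8.54, 0, 0, 0, 1.54, -3.77, -0.74, 8.54, 0, 0, 0, 1.54, -3.77, -0.74, 8.54, 0, 0, 0, 1.54, -3.77, -0.74, 8.54, 0, 0, 0, 1.54, -3.77, -0.74, 8.54, 0, 0, 0, 1.54, -3.77, -0.74, 8.54, 0, 0, 0, 1.54, -3.77, -0.74, 8.54, 0, 0, 0, 0, 0, 0, 8.54])

```text
time: 1.98
tool_pos: [0.4875, 0.0331, 0.3001]
tool_rot: [0.606, -0.605, -0.365, 0.366]
contact_force: [-0.7, 0.6, 0.4]
gripper_width: 1.001
```

```bash
python3 - <<'E'
from h import *
s=manip.state(); q=s["tool_rot"]; M=R.from_quat([*q[1:],q[0]]).as_matrix(); print(s["time"],s["tool_pos"],s["joint_pos"].round(3),s["contact_force"],M.round(3).tolist())
f=grab("wrist"); save(f,"w1"); im=f["img"].astype(int); P=pts(f); print(-f["R"].T@f["t"],f["fovy"])
m=((im.min(2)>140)&(abs(P[...,2]-.01)<.006)).astype(np.uint8)
n,l,st,c=cv2.connectedComponentsWithStats(m); k=1+st[1:,4].argmax()
ct=cv2.findContours((l==k).astype(np.uint8),0,1)[0][0]
def ray(u,v,z):
    d=np.array([(u-f["cx"])/f["f"],(v-f["cy"])/f["f"],1])@f["R"]; c=-f["R"].T@f["t"]; return c+d*(z-c[2])/d[2]
W=np.array([ray(u,v,.01)[:2] for u,v in ct[:,0]]).astype(np.float32)
print(st[k],cv2.minAreaRect(W*1000),np.median(P[l==k][:,2]))
E
```

```text
1.975 [0.48754206 0.03312746 0.30011241] [-0.085 -0.191  2.024 -0.     1.311 -1.172] [-0.73856331  0.56508547  0.42890151] [[0.465, -0.002, -0.885], [0.885, -0.0, 0.465], [-0.001, -1.0, 0.002]]
[0.4140277  0.07132145 0.26887673] 67.17609583060464
[ 224  190   66   59 2917] ((521.8634033203125, 16.788219451904297), (63.60437774658203, 62.40274429321289), 62.44953155517578) 0.009529420015729633
```

View pics/w1.png

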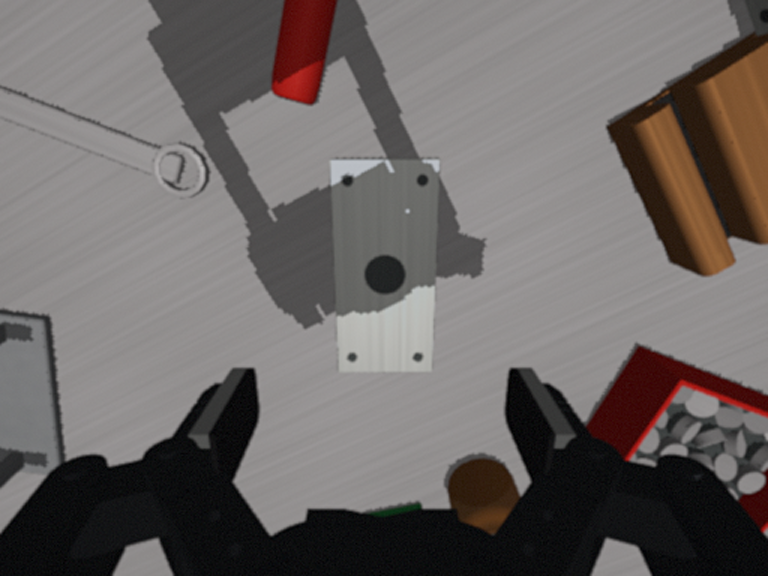

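The wrist view shows the plate upright in the frame, with its hole at about (385,275). It is half shadowed, so I'll locate it from the corners and the hole.

```bash
python3 - <<'E'
from h import *
f=grab("wrist")
def ray(u,v,z):
    d=np.array([(u/1.5-f["cx"])/f["f"],(v/1.5-f["cy"])/f["f"],1])@f["R"]; c=-f["R"].T@f["t"]; return c+d*(z-c[2])/d[2]
C=np.array([ray(*p,.01) for p in((330.5,160),(439.5,159),(432.5,371.5),(339.5,372.5))])
print(C.round(4)[:,:2],C.mean(0),ray(385,275,.01))
for a,b in((3,0),(2,1)): d=C[b]-C[a]; print(np.degrees(np.arctan2(d[1],d[0])),np.linalg.norm(d))
P=pts(f); m=(P[...,2]>.006)&(P[...,2]<.02); m[:100]=0;m[250:]=0;m[:,:210]=0;m[:,300:]=0
print(cv2.minAreaRect((P[m][:,:2]*1000).astype(np.float32)))
E
```

```text
[[ 0.412   0.0399]
 [ 0.4406  0.0958]
 [ 0.5642  0.0326]
 [ 0.5357 -0.0237]] [0.48808874 0.0361196  0.01      ] [0.48825026 0.03567159 0.01      ]
152.77904266106404 0.13906085210467573
152.92756133420792 0.13881366413396543
((488.1490173339844, 34.27867889404297), (64.20042419433594, 139.71444702148438), 62.446170806884766)
```

Call:
carry_out(moves=[0, 0, 0.005, 0.05, 0.25, -2.3, 8.54, 0, 0, 0, 0, 0, -2.3, 8.54, 0, 0, 0, 0, 0, -2.3, 8.54, 0, 0, 0, 0, 0, -2.3, 8.54, 0, 0, 0, 0, 0, -2.3, 8.54, 0, 0, 0, 0, 0, 0, 8.54])

```text
time: 2.82
tool_pos: [0.4864, 0.0387, 0.1844]
tool_rot: [0.604, -0.602, -0.368, 0.37]
contact_force: [0.1, -0.0, -0.6]
gripper_width: 1.005
```

```bash
python3 - <<'E'
from h import *
s=manip.state(); print(s["tool_pos"],s["contact_force"])
f=grab("wrist"); save(f,"w2"); P=pts(f)
for sl in (np.s_[230:300,100:200],np.s_[230:300,320:420]):
    Q=P[sl].reshape(-1,3); Q=Q[(Q[:,2]>.012)&(f["range_z"][sl].ravel()>0)]; print("tip z",np.percentile(Q[:,2],[0,.5,1,3,10]))
E
```

```text
[0.4864202  0.03870268 0.18438931] [ 0.12904529 -0.03190662 -0.58460937]
tip z [0.02294871 0.02427214 0.02496358 0.02700711 0.03125683]
tip z [0.02299999 0.02395705 0.0248595  0.02665151 0.03094122]
```

View pics/w2.png

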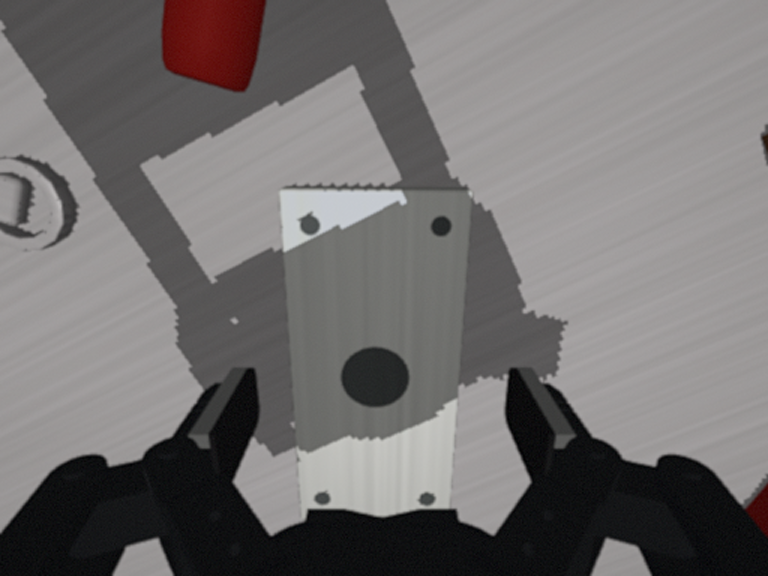

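Call:
carry_out(moves=[0, 0, 0, 0.15, -0.3, -0.6, 8.54, 0, 0, 0, 0, 0, -0.6, 8.54, 0, 0, 0, 0, 0, 0, 8.54, 0, 0, 0, 0, 0, 0, 8.54])

```text
time: 3.38
tool_pos: [0.4894, 0.0345, 0.1743]
tool_rot: [-0.604, 0.604, 0.368, -0.368]
contact_force: [-0.3, -0.1, 0.1]
gripper_width: 1.002
```

Call:
carry_out(moves=[0, 0, 0, 0, 0, -0.6, 8.54, 0, 0, 0, 0, 0, 0, 8.54, 0, 0, 0, 0, 0, 0, 6.0, 0, 0, 0, 0, 0, 0, 5.6, 0, 0, 0, 0, 0, 0, 5.6, 0, 0, 0, 0, 0, 0, 5.6, 0, 0, 0, 0, 0, 0, 5.6])

```text
time: 4.25
tool_pos: [0.4897, 0.0345, 0.1686]
tool_rot: [-0.603, 0.604, 0.369, -0.368]
contact_force: [-0.3, -0.2, 4.6]
gripper_width: 0.731
```

```bash
python3 - <<'E'
from h import *
for i in range(3):
    s=manip.state(); f=grab("wrist"); print(s["tool_pos"],s["contact_force"],s["gripper_width"],s["joint_pos"].round(3))
save(f,"w3"); P=pts(f)
for sl in (np.s_[230:300,100:240],np.s_[230:300,270:420]):
    Q=P[sl].reshape(-1,3); Q=Q[(Q[:,2]>-.02)&(f["range_z"][sl].ravel()<.26)]; print("tip z",np.percentile(Q[:,2],[0,.5,1,3,10]))
E
```

```text
[0.48971951 0.03448716 0.16864375] [-0.33891187 -0.15279855  4.58576844] 0.7308522832545011 [-0.081  0.015  2.083 -0.     1.042 -1.177]
[0.4897211  0.03449774 0.16863447] [-0.08483187 -0.50770052  4.41593222] 0.7231108900905064 [-0.081  0.015  2.083 -0.     1.042 -1.177]
[0.48971792 0.03450502 0.16863559] [-0.33001696 -0.18057687  4.51731631] 0.7292171914991495 [-0.081  0.015  2.083 -0.     1.042 -1.177]
tip z [-0.00241866 -0.00171557 -0.00153269 -0.00128509 -0.00083272]
tip z [-0.00226239 -0.00179573 -0.00162808 -0.0013649  -0.00094323]
```

View pics/w3.png

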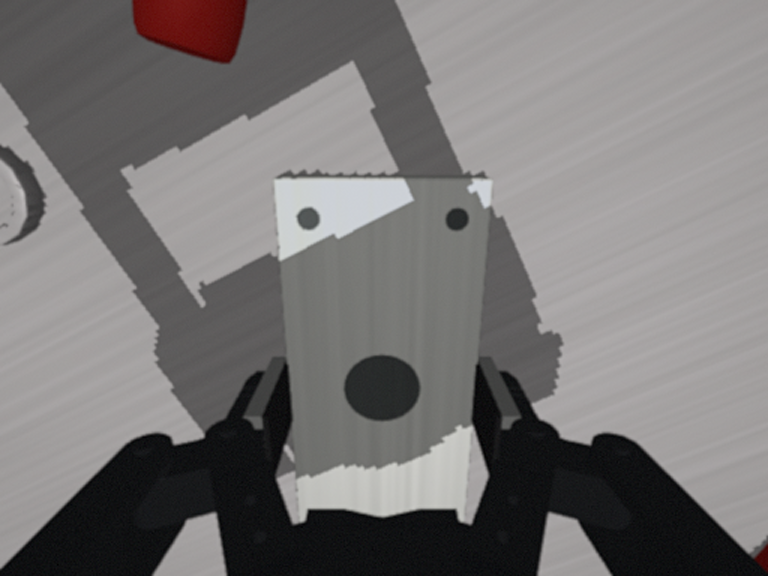

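Call:
carry_out(moves=[0, 0, 0, 0, 0, 1.5, 5.6, 0, 0, 0, 0, 0, 3.3, 5.6, 0, 0, -0.05, 0, 0, 3.3, 5.6, 0, 0, -0.05, 0, 0, 3.0, 5.6, 0, 0, -0.05, 0, 0, 2.0, 5.6, -0.079, 0.0583, 0, 0.57, -1.95, -0.4, 5.6, -0.079, 0.0583, 0, 0.57, -1.95, -0.4, 5.6, -0.079, 0.0583, 0, 0.57, -1.95, -0.4, 5.6, -0.079, 0.0583, 0, 0.57, -1.95, -0.4, 5.6, -0.079, 0.0583, 0, 0.57, -1.95, -0.4, 5.6, -0.079, 0.0583, 0, 0.57, -1.95, -0.4, 5.6, -0.079, 0.0583, 0, 0.57, -1.95, -0.4, 5.6, -0.079, 0.0583, 0, 0.57, -1.95, -0.4, 5.6, 0, 0, 0, 0, 0, 0, 5.6, 0, 0, 0, 0, 0, 0, 5.6])

```text
time: 6.28
tool_pos: [0.5346, -0.121, 0.2668]
tool_rot: [-0.462, 0.702, 0.056, -0.54]
contact_force: [0.4, -0.2, -3.1]
gripper_width: 0.732
```

```bash
cat >> h.py <<'E'
def st():
    s=manip.state(); q=s["tool_rot"]; M=R.from_quat([*q[1:],q[0]]).as_matrix()
    print("t",s["time"],"pos",s["tool_pos"].round(4),"x",M[:,0].round(3),"y",M[:,1].round(3),"z",M[:,2].round(3),"F",s["contact_force"].round(1),"w",round(float(s["gripper_width"]),3),s["joint_pos"].round(2)); return s,M
E
python3 - <<'E'
from h import *
st(); f=grab("wrist"); save(f,"w4"); g=grab("scene"); save(g,"s4"); g=grab("top"); save(g,"t4")
E
```

```text
t 6.275 pos [ 0.5346 -0.121   0.2668] x [ 0.411  0.577 -0.706] y [-0.42  -0.567 -0.708] z [-0.809  0.588  0.009] F [ 0.4 -0.2 -3.1] w 0.732 [-0.23  0.12  1.84 -0.71  1.56 -1.03]
```

View pics/w4.png

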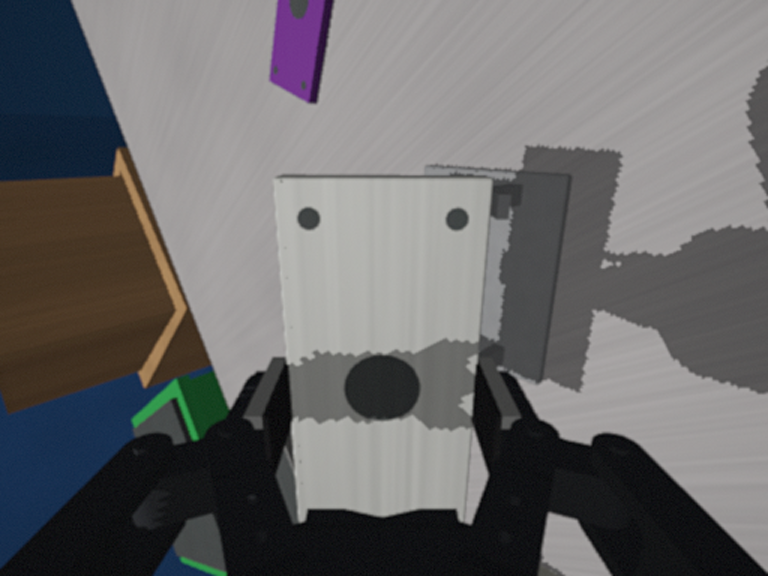

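View pics/s4.png

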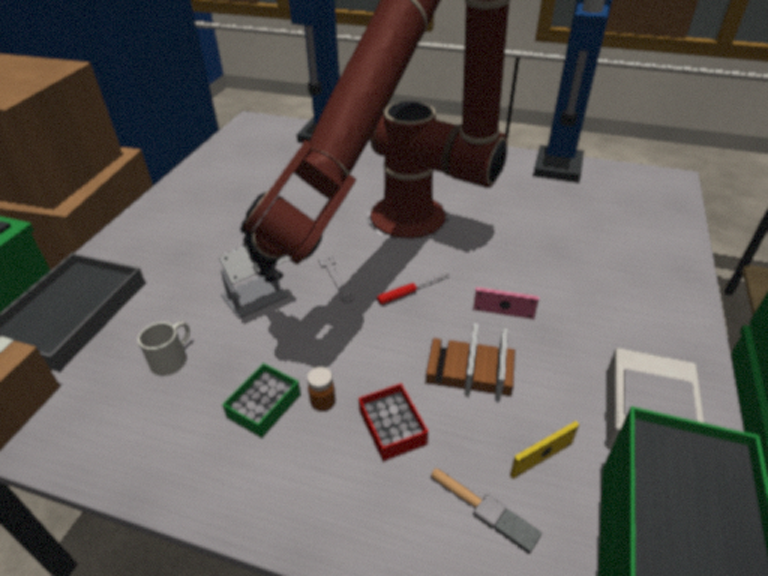

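```bash
python3 - <<'E'
from h import *
import pickle
for n,(r0,r1,c0,c1) in {"scene":(165,215,142,200),"top":(163,230,320,383)}.items():
    f=pickle.load(open(n+".pkl","rb")); P=pts(f); Q=P[r0:r1,c0:c1].reshape(-1,3)
    tz=np.median(Q[abs(Q[:,2])<.006][:,2]) ; H=Q[(Q[:,2]>.03)&(Q[:,2]<.11)]
    rect=cv2.minAreaRect((H[:,:2]*1000).astype(np.float32)); print(n,tz,len(H),rect)
    B=Q[(Q[:,2]>.003)&(Q[:,2]<.013)]
    for a in (53.6,54.5):
        ys=np.array([np.cos(np.radians(a)),np.sin(np.radians(a))]); xs=np.array([ys[1],-ys[0]])
        x=H[:,:2]@xs; y=H[:,:2]@ys; c=y+H[:,2]
        print(a,"xs",np.percentile(x,[1,99]).round(4),"base y",np.percentile(B[:,:2]@ys,[3,97]).round(4),"base x",np.percentile(B[:,:2]@xs,[3,97]).round(4),"y",y.min().round(4),y.max().round(4),"zmax",H[:,2].max().round(4))
        s=(H[:,2]>.06)&(H[:,2]<.095); print("  c hist",np.histogram(c[s],np.arange(.108,.142,.002)))
g=grab("scene"); P=pts(g); Q=P[150:205,140:190].reshape(-1,3); I=g["img"][150:205,140:190].reshape(-1,3)
S=Q[(Q[:,2]>.08)&(Q[:,2]<.2)&(I.min(1)>90)]; print(len(S))
s,M=st(); L=(S-s["tool_pos"])@M; print(np.percentile(L,[2,10,50,90,98],axis=0).round(4))
E
```

```text
scene 0.00047061001536013184 244 ((440.368408203125, -247.35888671875), (71.76522827148438, 118.26786804199219), 54.272132873535156)
53.6 xs [0.4437 0.5601] base y [-0.0949  0.1239] base x [0.3941 0.5662] y 0.0258 0.0975 zmax 0.1009
  c hist (array([ 0,  2,  0,  0,  0,  0,  1,  4,  7, 15, 15, 14, 20, 27,  6,  5]), array([0.108, 0.11 , 0.112, 0.114, 0.116, 0.118, 0.12 , 0.122, 0.124,
       0.126, 0.128, 0.13 , 0.132, 0.134, 0.136, 0.138, 0.14 ]))
54.5 xs [0.4446 0.5611] base y [-0.1012  0.1159] base x [0.394  0.5674] y 0.0182 0.0904 zmax 0.1009
  c hist (array([ 0,  0,  1,  3,  6, 16, 15, 16, 19, 25,  8,  3,  2,  1,  0,  0]), array([0.108, 0.11 , 0.112, 0.114, 0.116, 0.118, 0.12 , 0.122, 0.124,
       0.126, 0.128, 0.13 , 0.132, 0.134, 0.136, 0.138, 0.14 ]))
top -0.0005189313826387029 304 ((440.314453125, -250.46812438964844), (67.34799194335938, 117.34713745117188), 53.62446212768555)
53.6 xs [0.4449 0.5607] base y [0.0008 0.0994] base x [0.4396 0.5643] y 0.026 0.0934 zmax 0.0997
  c hist (array([ 2,  1,  0,  0,  4,  7,  6, 11, 18, 28, 53, 20,  3,  0,  0,  0]), array([0.108, 0.11 , 0.112, 0.114, 0.116, 0.118, 0.12 , 0.122, 0.124,
       0.126, 0.128, 0.13 , 0.132, 0.134, 0.136, 0.138, 0.14 ]))
54.5 xs [0.4456 0.5618] base y [-0.0069  0.0918] base x [0.4402 0.5647] y 0.0176 0.0862 zmax 0.0997
  c hist (array([ 4,  7,  6, 10, 15, 33, 48, 21,  6,  0,  0,  0,  0,  0,  0,  0]), array([0.108, 0.11 , 0.112, 0.114, 0.116, 0.118, 0.12 , 0.122, 0.124,
       0.126, 0.128, 0.13 , 0.132, 0.134, 0.136, 0.138, 0.14 ]))
434
t 6.475 pos [ 0.5348 -0.121   0.2674] x [ 0.411  0.576 -0.706] y [-0.419 -0.569 -0.708] z [-0.809  0.587  0.007] F [-0.7  0.7 -2.7] w 0.725 [-0.23  0.12  1.84 -0.71  1.56 -1.03]
[[-0.0303  0.1527 -0.067 ]
 [-0.0246  0.155  -0.0629]
 [ 0.0017  0.1581 -0.0386]
 [ 0.0281  0.1621 -0.0111]
 [ 0.0321  0.2532  0.0501]]
```

Call:
carry_out(moves=[0, 0, 0, 1.0, 0.93, -1.34, 5.6, 0, 0, 0, -0.735, -0.995, -1.24, 5.6, 0, 0, 0, -0.735, -0.995, -1.24, 5.6, 0, 0, 0, -0.735, -0.995, -1.24, 5.6, 0, 0, 0, -0.735, -0.995, -1.24, 5.6, 0, 0, 0, 0, 0, 0, 5.6, 0, 0, 0, 0, 0, 0, 5.6])

```text
time: 7.35
tool_pos: [0.5157, -0.1522, 0.2044]
tool_rot: [-0.461, 0.702, 0.055, -0.54]
contact_force: [0.6, 0.7, -3.5]
gripper_width: 0.726
```

```bash
python3 - <<'E'
from h import *
st(); f=grab("wrist"); save(f,"w5"); g=grab("scene"); cv2.imwrite("pics/s5.png",cv2.resize(g["img"][140:220,130:230,::-1],None,fx=7,fy=7,interpolation=cv2.INTER_CUBIC))
P=pts(g); Q=P[140:220,130:230].reshape(-1,3)
ys=np.array([.5934,.8049]); xs=np.array([.8049,-.5934])
E
```

```text
t 7.35 pos [ 0.5157 -0.1522  0.2044] x [ 0.411  0.575 -0.707] y [-0.42  -0.569 -0.707] z [-0.809  0.588  0.007] F [ 0.6  0.7 -3.5] w 0.726 [-0.29  0.18  1.9  -0.74  1.44 -0.99]
```

View pics/w5.png

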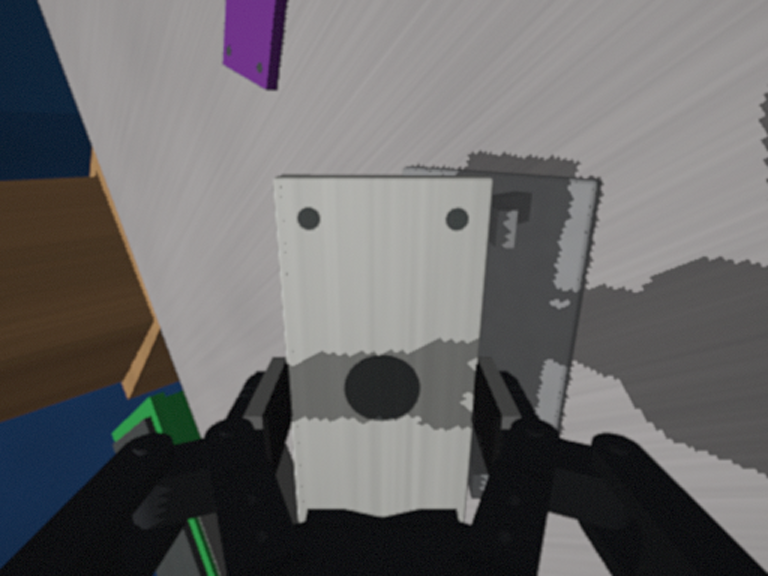

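View pics/s5.png

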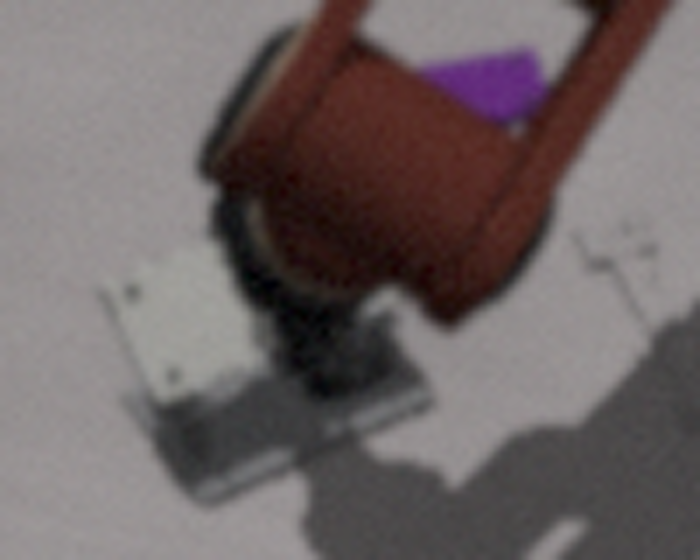

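Call:
carry_out(moves=[0, 0, 0, -0.21, -0.285, -0.355, 5.6, 0, 0, 0, -0.21, -0.285, -0.355, 5.6, 0, 0, 0, 0, 0, 0, 5.6, 0, 0, 0, 0, 0, 0, 5.6])

```text
time: 7.95
tool_pos: [0.5113, -0.1577, 0.1969]
tool_rot: [-0.461, 0.702, 0.055, -0.54]
contact_force: [-1.0, 0.0, -1.6]
gripper_width: 0.732
```

Call:
carry_out(moves=[0, 0, 0, -0.085, -0.115, -0.14, 5.6, 0, 0, 0, 0, 0, 0, 5.6])

```text
time: 8.2
tool_pos: [0.5104, -0.1588, 0.1955]
tool_rot: [-0.461, 0.702, 0.055, -0.54]
contact_force: [-0.4, -0.1, -2.1]
gripper_width: 0.726
```

Call:
carry_out(moves=[0, 0, 0, -0.085, -0.115, -0.14, 5.6, 0, 0, 0, 0, 0, 0, 5.6])

```text
time: 8.45
tool_pos: [0.51, -0.1597, 0.1949]
tool_rot: [-0.461, 0.702, 0.055, -0.54]
contact_force: [0.6, 4.3, 1.7]
gripper_width: 0.725
```

Call:
carry_out(moves=[0, 0, 0, 0.084, 0.114, -0.14, 5.6, 0, 0, 0, 0, 0, 0, 5.6])

```text
time: 8.7
tool_pos: [0.511, -0.1589, 0.1937]
tool_rot: [-0.46, 0.703, 0.055, -0.54]
contact_force: [1.3, 4.1, 4.1]
gripper_width: 0.724
```

Call:
carry_out(moves=[0, 0, 0, 0.084, 0.114, -0.14, 5.6, 0, 0, 0, 0, 0, 0, 5.6])

```text
time: 8.95
tool_pos: [0.512, -0.1579, 0.1923]
tool_rot: [-0.46, 0.703, 0.055, -0.54]
contact_force: [1.7, 2.5, 4.7]
gripper_width: 0.726
```

Call:
carry_out(moves=[0, 0, 0, 0.063, 0.085, -0.105, 5.6, 0, 0, 0, 0, 0, 0, 5.6])

```text
time: 9.2
tool_pos: [0.5124, -0.1574, 0.1917]
tool_rot: [-0.46, 0.703, 0.054, -0.54]
contact_force: [-0.9, 0.6, 7.7]
gripper_width: 0.729
```

Call:
carry_out(moves=[0, 0, 0, 0.063, 0.085, -0.105, 5.6, 0, 0, 0, 0, 0, 0, 5.6])

```text
time: 9.45
tool_pos: [0.5128, -0.1571, 0.1912]
tool_rot: [-0.46, 0.703, 0.053, -0.54]
contact_force: [-4.2, -1.4, 11.1]
gripper_width: 0.728
```

Call:
carry_out(moves=[0, 0, 0, 0, 0, 0, 7.0, 0, 0, 0, 0, 0, 0, 8.0, 0, 0, 0, 0, 0, 0, 8.54, 0, 0, 0, 0, 0, 0, 8.54])

```text
time: 9.95
tool_pos: [0.5125, -0.1559, 0.189]
tool_rot: [-0.461, 0.702, 0.055, -0.54]
contact_force: [-0.1, -0.2, -0.2]
gripper_width: 0.996
```

```bash
python3 - <<'E'
from h import *
st(); f=grab("wrist"); save(f,"w6")
E
```

```text
t 9.95 pos [ 0.5125 -0.1559  0.189 ] x [ 0.411  0.576 -0.707] y [-0.42  -0.569 -0.707] z [-0.809  0.587  0.008] F [-0.1 -0.2 -0.2] w 0.996 [-0.3   0.2   1.91 -0.74  1.41 -0.98]
```

View pics/w6.png

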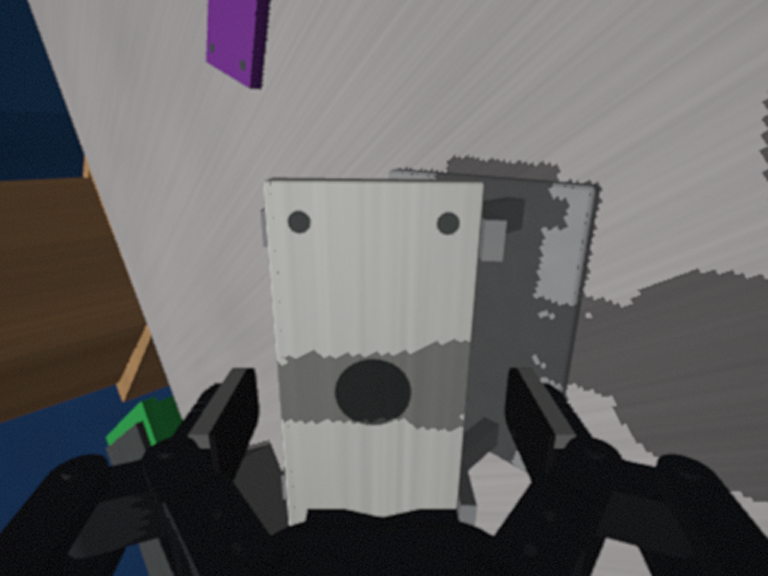

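Call:
carry_out(moves=[0, 0, 0, 1.37, 1.85, 2.3, 8.54, 0, 0, 0, 1.37, 1.85, 2.3, 8.54, 0, 0, 0, 1.37, 1.85, 2.3, 8.54, 0, 0, 0, 1.37, 1.85, 2.3, 8.54, 0, 0, 0, 0, 0, 0, 8.54])

```text
time: 10.62
tool_pos: [0.5687, -0.0812, 0.2836]
tool_rot: [-0.46, 0.704, 0.057, -0.539]
contact_force: [-0.8, -1.0, 0.5]
gripper_width: 1.001
```

```bash
python3 - <<'E'
from h import *
st(); f=grab("wrist"); save(f,"w7")
E
```

```text
t 10.625 pos [ 0.5687 -0.0812  0.2836] x [ 0.413  0.576 -0.706] y [-0.416 -0.57  -0.708] z [-0.81   0.586  0.004] F [-0.8 -1.   0.5] w 1.001 [-0.16  0.16  1.76 -0.68  1.63 -1.  ]
```

View pics/w7.png

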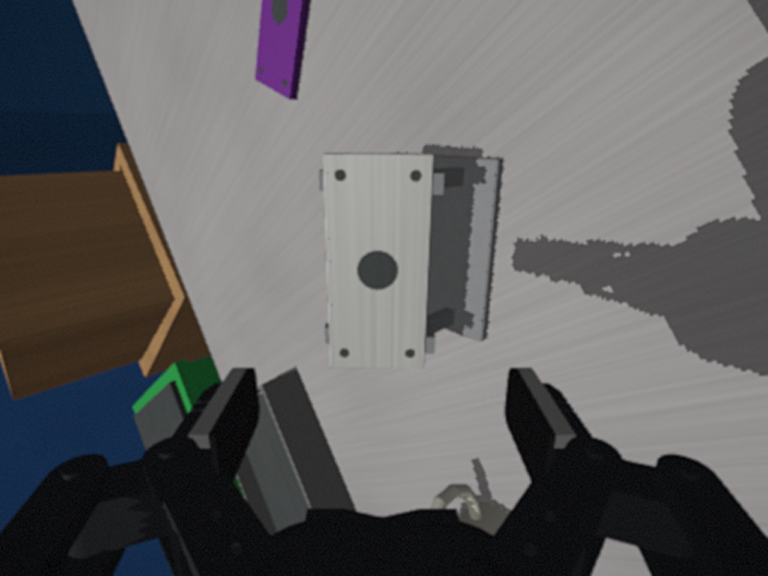

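The plate lies on the arms with its edge against both lips, which show at (437,183) and (430,345). I'll take its centre and corners here and then swing over.

```bash
python3 - <<'E'
from h import *
f=grab("wrist"); P=pts(f)
m=np.zeros((384,512),bool); m[106:242,222:286]=1
ys=np.array([.5934,.8049,0]);z=np.array([0,0,1]); n=(ys+z)/2**.5
m&=(f["img"].min(2)>130)&(P[...,2]>.04)&(P[...,2]<.115); Q=P[m]
c=Q.mean(0); u,s_,v=np.linalg.svd(Q-c); nn=v[2]*np.sign(v[2][2]); print(m.sum(),"normal",nn.round(3),"resid",s_[2]/len(Q)**.5)
def onpl(u,vv):
    d=np.array([(u/1.5-f["cx"])/f["f"],(vv/1.5-f["cy"])/f["f"],1])@f["R"]; o=-f["R"].T@f["t"]; return o+d*((c-o)@nn)/(d@nn)
K=np.array([onpl(*p) for p in((324.5,154),(432.5,154),(424.5,367.5),(331,367.5))]); print(K.round(4)); 
print("centre face",K.mean(0),onpl(377.5,270),"mid",K.mean(0)-.005*nn)
d=K[0]-K[3]+K[1]-K[2]; d/=np.linalg.norm(d); print("long axis",d, np.degrees(np.arctan2(d[1],d[0])),np.linalg.norm(K[0]-K[3]),np.linalg.norm(K[0]-K[1]))
E
```

```text
7757 normal [0.418 0.57  0.707] resid 0.000656439303326379
[[ 0.3752 -0.2229  0.1006]
 [ 0.4005 -0.1874  0.057 ]
 [ 0.5123 -0.2684  0.0562]
 [ 0.4864 -0.3046  0.1007]]
centre face [ 0.44359942 -0.24580894  0.07862635] [ 0.44367583 -0.24618732  0.07888631] mid [ 0.44150982 -0.24866029  0.07509034]
long axis [-0.80781837  0.58942782  0.00208082] 143.88349464688775 0.13797375173906423 0.0616256585965734
```

Call:
carry_out(moves=[0.126, -0.093, 0, -2.29, -3.12, 2, 8.54, 0.126, -0.093, 0, -2.29, -3.12, 2, 7, 0.126, -0.093, 0, -2.29, -3.12, 2, 5, 0.126, -0.093, 0, -2.29, -3.12, 0, 4, 0.126, -0.093, 0, -2.29, -3.12, 0, 4, 0.126, -0.093, 0, -2.29, -3.12, 0, 4, 0.126, -0.093, 0, -2.29, -3.12, 0, 4, 0.126, -0.093, 0, -2.29, -3.12, -2.0, 4, 0.126, -0.093, 0, -2.29, -3.12, -2.0, 4, 0.126, -0.093, 0, -2.29, -3.12, -2.0, 4, 0, 0, 0, 0, 0, 0, 4, 0, 0, 0, 0, 0, 0, 4])

```text
time: 12.22
tool_pos: [0.338, -0.3937, 0.2805]
tool_rot: [0.703, -0.462, -0.538, 0.057]
contact_force: [0.1, 0.5, 0.3]
gripper_width: 0.47
```

```bash
python3 - <<'E'
from h import *
st(); f=grab("wrist"); save(f,"w8")
E
```

```text
t 12.225 pos [ 0.338  -0.3937  0.2805] x [0.415 0.577 0.703] y [ 0.417  0.566 -0.711] z [-0.809  0.588 -0.006] F [0.1 0.5 0.3] w 0.47 [-1.13  0.    1.94  0.67  1.63 -2.19]
```

View pics/w8.png

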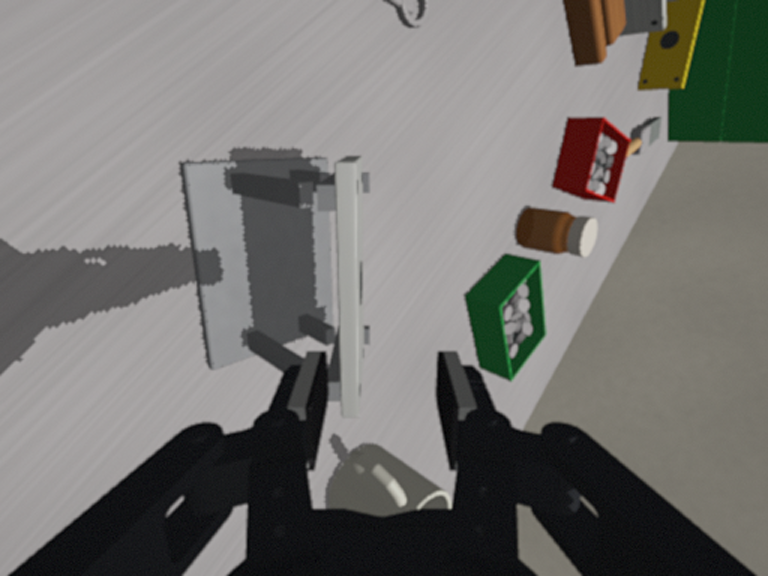

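Call:
carry_out(moves=[0, 0, 0, -0.8, -1.08, -1.35, 4, 0, 0, 0, 1.05, 1.42, -1.77, 4, 0, 0, 0, 1.05, 1.42, -1.77, 4, 0, 0, 0, 0, 0, 0, 4, 0, 0, 0, 0, 0, 0, 4])

```text
time: 12.9
tool_pos: [0.3515, -0.3768, 0.233]
tool_rot: [0.702, -0.463, -0.539, 0.058]
contact_force: [0.3, -0.5, -0.4]
gripper_width: 0.47
```

```bash
python3 - <<'E'
from h import *
s,M=st(); f=grab("wrist"); save(f,"w9")
print(((np.array([.4425,-.2493,.0753])-s["tool_pos"])@M).round(4))
P=pts(f); L=(P-s["tool_pos"])@M
m=(f["img"].min(2)>120)&(P[...,2]>.085)&(P[...,2]<.11)&(f["range_z"]>0); m[:80]=0; m[300:]=0
Q=L[m]; print(m.sum(),np.percentile(Q,[2,50,98],axis=0).round(4))
E
```

```text
t 12.9 pos [ 0.3515 -0.3768  0.233 ] x [0.412 0.579 0.703] y [ 0.418  0.566 -0.711] z [-0.81   0.587 -0.009] F [ 0.3 -0.5 -0.4] w 0.47 [-1.1   0.06  1.97  0.68  1.54 -2.22]
[0.0005 0.2222 0.0025]
2973 [[-0.0111  0.1849 -0.0467]
 [-0.0002  0.1894  0.0342]
 [ 0.0052  0.1908  0.07  ]]
```

View pics/w9.png

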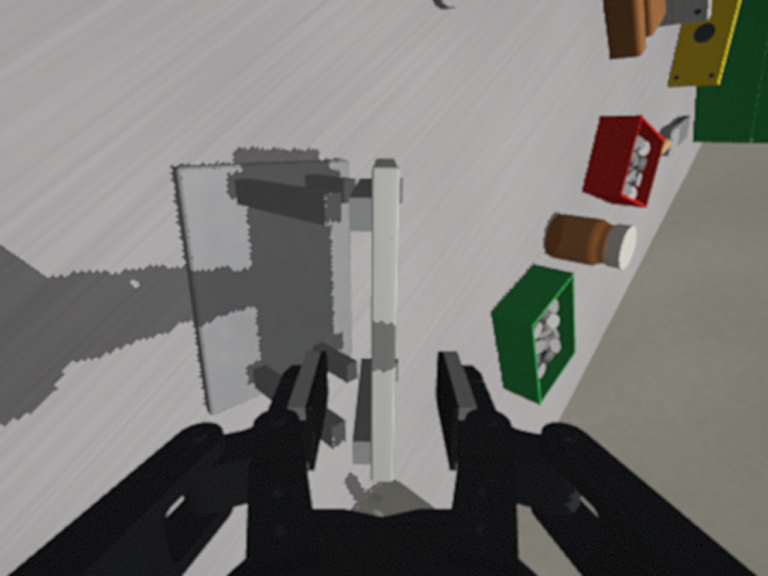

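Call:
carry_out(moves=[0, 0, 0, 0.7, 0.95, -1.19, 4, 0, 0, 0, 0.7, 0.95, -1.19, 4, 0, 0, 0, 0.7, 0.94, -1.18, 4, 0, 0, 0, 0, 0, 0, 4, 0, 0, 0, 0, 0, 0, 4])

```text
time: 13.58
tool_pos: [0.3725, -0.348, 0.1968]
tool_rot: [0.702, -0.462, -0.539, 0.057]
contact_force: [0.0, -0.2, -0.0]
gripper_width: 0.466
```

```bash
python3 - <<'E'
from h import *
s,M=st(); f=grab("wrist"); save(f,"w10")
print(((np.array([.4425,-.2493,.0753])-s["tool_pos"])@M).round(4))
P=pts(f); L=(P-s["tool_pos"])@M
m=(f["img"].min(2)>120)&(P[...,2]>.085)&(P[...,2]<.11)&(f["range_z"]>0); m[:80]=0; m[300:]=0;m[:,:220]=0;m[:,300:]=0
Q=L[m]; print(m.sum(),np.percentile(Q,[2,50,98],axis=0).round(4))
E
```

```text
t 13.575 pos [ 0.3725 -0.348   0.1968] x [0.413 0.578 0.704] y [ 0.418  0.566 -0.71 ] z [-0.809  0.587 -0.008] F [ 0.  -0.2 -0. ] w 0.466 [-1.04  0.09  2.01  0.71  1.45 -2.22]
[0.0004 0.1714 0.0023]
3940 [[-0.0115  0.134   0.0168]
 [-0.0003  0.1385  0.0508]
 [ 0.0052  0.1399  0.0707]]
```

View pics/w10.png

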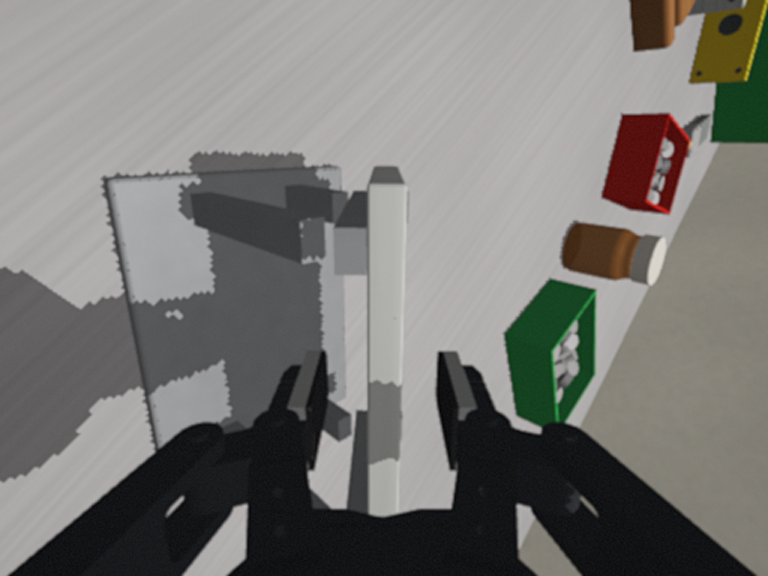

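The fingers straddle the plate's upper edge, centred on it. Closing.

Call:
carry_out(moves=[0, 0, 0, 0, 0, 0, 2, 0, 0, 0, 0, 0, 0, 1.2, 0, 0, 0, 0, 0, 0, 0.5, 0, 0, 0, 0, 0, 0, 0.2, 0, 0, 0, 0, 0, 0, 0.2, 0, 0, 0, 0, 0, 0, 0.2])

```text
time: 14.38
tool_pos: [0.3726, -0.3482, 0.1977]
tool_rot: [0.702, -0.462, -0.539, 0.056]
contact_force: [-1.0, 2.7, 6.0]
gripper_width: 0.106
```

Call:
carry_out(moves=[0, 0, 0, 0.2, 0.27, 0.35, 0.2, 0, 0, 0, 0, 0, 1.0, 0.2, 0, 0, 0, 0, 0, 2.0, 0.2, 0, 0, 0, 0, 0, 3.0, 0.2, 0, 0, 0, 0, 0, 3.0, 0.2, 0, 0, 0, 0, 0, 0, 0.2])

```text
time: 15.12
tool_pos: [0.3749, -0.346, 0.2939]
tool_rot: [0.7, -0.464, -0.54, 0.058]
contact_force: [-0.1, -1.4, -3.1]
gripper_width: 0.108
```

```bash
python3 - <<'E'
from h import *
s,M=st(); f=grab("wrist"); save(f,"w11")
E
```

```text
t 15.125 pos [ 0.3749 -0.346   0.2939] x [0.41  0.582 0.702] y [ 0.421  0.562 -0.712] z [-0.809  0.587 -0.014] F [-0.1 -1.4 -3.1] w 0.108 [-1.03 -0.06  1.97  0.71  1.58 -2.1 ]
```

View pics/w11.png

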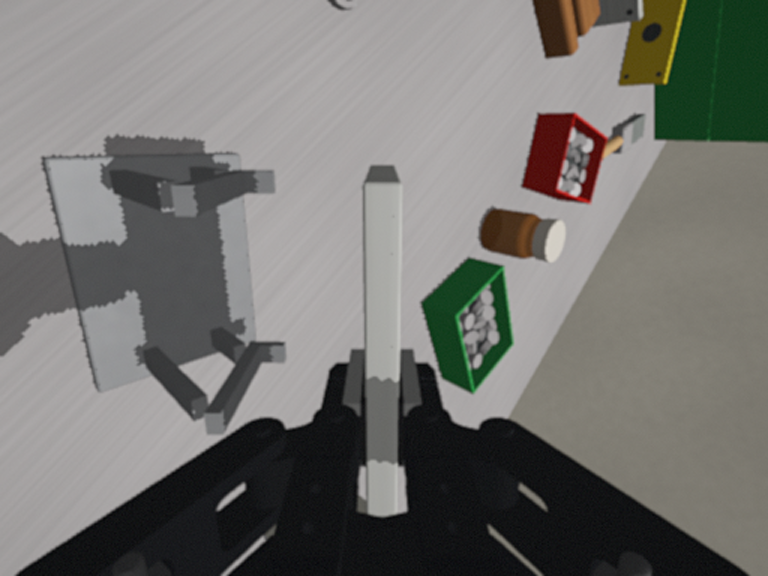

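Call:
carry_out(moves=[-0.105, 0.078, 0, 0.4, 1.5, 1.0, 0.2, -0.105, 0.078, 0, 0.8, 3.2, 1.0, 0.2, -0.105, 0.078, 0, 0.8, 3.2, 1.0, 0.2, -0.105, 0.078, 0, 0.8, 3.2, 0.6, 0.2, -0.105, 0.078, 0, 0.8, 3.2, 0, 0.2, -0.105, 0.078, 0, 0.8, 3.2, 0, 0.2, 0, 0, 0.103, 0.8, 3.2, 0, 0.2, 0, 0, 0.103, 0.8, 3.2, 0, 0.2, 0, 0, 0.103, 0.8, 3.2, 0, 0.2, 0, 0, 0.103, 0.8, 3.2, 0, 0.2, 0, 0, 0.103, 0.8, 3.2, 0, 0.2, 0, 0, 0.103, 0.8, 3.2, 0, 0.2, 0, 0, 0.103, 0.8, 3.2, 0, 0.2, 0, 0, 0, 0.8, 3.2, 0, 0.2, 0, 0, 0, 0.8, 3.2, 0, 0.2, 0, 0, 0, 0.8, 3.2, 0, 0.2, 0, 0, 0, 0.8, 3.2, 0, 0.2, 0, 0, 0, 0.8, 3.0, 0, 0.2, 0, 0, 0, 0, 0, 0, 0.2, 0, 0, 0, 0, 0, 0, 0.2])

```text
time: 17.68
tool_pos: [0.5138, 0.2113, 0.3246]
tool_rot: [0.476, -0.476, -0.521, 0.526]
contact_force: [0.6, 0.6, -3.2]
gripper_width: 0.116
```

```bash
python3 - <<'E'
from h import *
s,M=st(); f=grab("wrist"); save(f,"w12"); f=grab("scene"); save(f,"s12"); f=grab("top"); cv2.imwrite("pics/t12.png",cv2.resize(f["img"][120:240,100:250,::-1],None,fx=5,fy=5,interpolation=cv2.INTER_CUBIC))
E
```

```text
t 17.675 pos [0.5138 0.2113 0.3246] x [-0.095  0.995 -0.005] y [-0.005 -0.005 -1.   ] z [-0.995 -0.095  0.005] F [ 0.6  0.6 -3.2] w 0.116 [ 0.26 -0.05  1.85 -0.    1.35 -1.41]
```

View pics/w12.png

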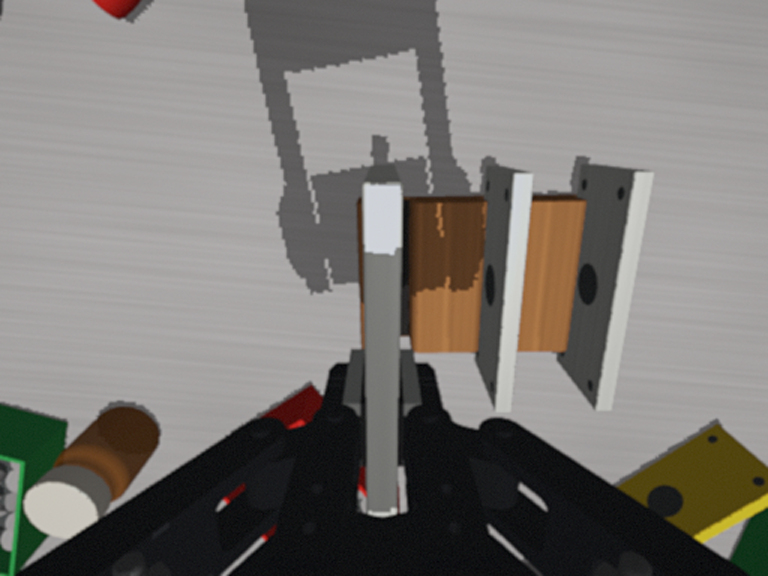

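View pics/s12.png

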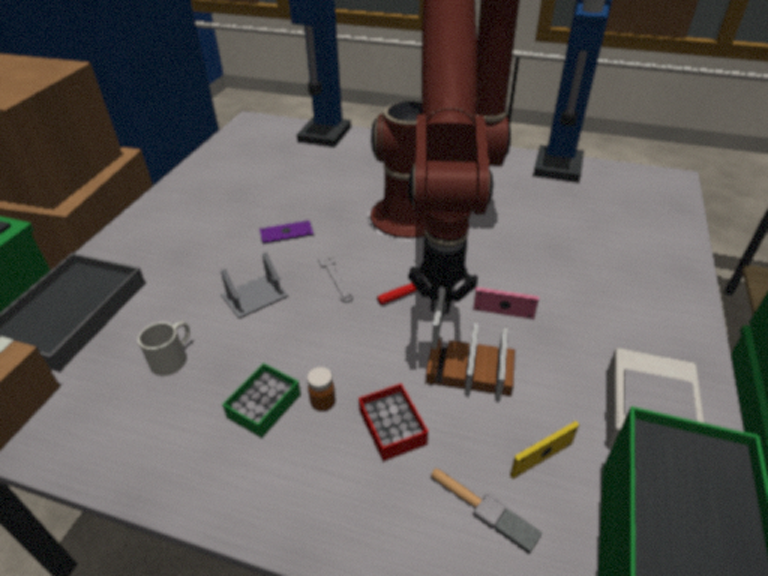

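```bash
python3 - <<'E'
from h import *
s,M=st(); f=grab("wrist"); P=pts(f); I=f["img"].astype(int)
w=(P[...,2]>.02)&(P[...,2]<.038)&(I[...,0]-I[...,2]>25)&(f["range_z"]>0)
w[:120]=0; w[245:]=0; w[:,:225]=0; w[:,420:]=0
Q=P[w]; r=cv2.minAreaRect((Q[:,:2]*1000).astype(np.float32)); print(len(Q),np.median(Q[:,2]),r)
for a in(5.5,6.1,6.7):
    x=np.array([np.cos(np.radians(a)),np.sin(np.radians(a))]); y=np.array([-x[1],x[0]])
    yy=Q[:,:2]@y; xx=Q[:,:2]@x; print(a,"x",np.percentile(xx,[1,99]).round(4),"y hist",[(round(b,3),int(n)) for n,b in zip(*np.histogram(yy,np.arange(.07,.3,.004)))if 1])
# kept plates tops
k=(P[...,2]>.066)&(P[...,2]<.078)&(I.min(2)>120)
n,l,stt,_=cv2.connectedComponentsWithStats(k.astype(np.uint8))
for j in range(1,n):
    if stt[j,4]>300: q=P[l==j]; print("kept",stt[j],q.mean(0).round(4),cv2.minAreaRect((q[:,:2]*1000).astype(np.float32)))
# held plate top edge
k=(I.min(2)>90)&(f["range_z"]>0); k[:, :235]=0;k[:,275:]=0;k[:115]=0;k[300:]=0; k&=P[...,2]>.15
L=(P[k]-s["tool_pos"])@M; print("held",k.sum(),np.percentile(L,[2,50,98],axis=0).round(4)); Q=P[k]; print(cv2.minAreaRect((Q[:,:2]*1000).astype(np.float32)))
E
```

```text
t 17.825 pos [0.5141 0.2109 0.3257] x [-0.094  0.996 -0.004] y [-0.003 -0.005 -1.   ] z [-0.996 -0.094  0.003] F [ 0.2 -0.1 -1.5] w 0.111 [ 0.26 -0.05  1.85 -0.    1.35 -1.41]
8579 0.03231229558534712 ((512.4754638671875, 265.7668151855469), (100.94355010986328, 141.94703674316406), 6.263240814208984)
5.5 x [0.485  0.5838] y hist [(np.float64(0.07), 0), (np.float64(0.074), 0), (np.float64(0.078), 0), (np.float64(0.082), 0), (np.float64(0.086), 0), (np.float64(0.09), 0), (np.float64(0.094), 0), (np.float64(0.098), 0), (np.float64(0.102), 0), (np.float64(0.106), 0), (np.float64(0.11), 0), (np.float64(0.114), 0), (np.float64(0.118), 0), (np.float64(0.122), 0), (np.float64(0.126), 0), (np.float64(0.13), 0), (np.float64(0.134), 0), (np.float64(0.138), 0), (np.float64(0.142), 132), (np.float64(0.146), 51), (np.float64(0.15), 0), (np.float64(0.154), 0), (np.float64(0.158), 0), (np.float64(0.162), 0), (np.float64(0.166), 0), (np.float64(0.17), 0), (np.float64(0.174), 28), (np.float64(0.178), 459), (np.float64(0.182), 423), (np.float64(0.186), 427), (np.float64(0.19), 416), (np.float64(0.194)
[... 3300 characters left out ...]
426), (np.float64(0.266), 389), (np.float64(0.27), 131), (np.float64(0.274), 8), (np.float64(0.278), 0), (np.float64(0.282), 0), (np.float64(0.286), 0), (np.float64(0.29), 0), (np.float64(0.294), 0)]
kept [ 329  113   27  160 1985] [0.5037 0.2802 0.0714] ((510.260986328125, 281.2342224121094), (139.68072509765625, 10.508156776428223), 6.255713939666748)
kept [ 396  112   40  161 1966] [0.4975 0.3398 0.0713] ((503.9554443359375, 341.020263671875), (140.14566040039062, 11.46987247467041), 6.136752605438232)
held 4218 [[-0.0051  0.1384 -0.0052]
 [-0.0003  0.1397  0.0396]
 [ 0.0043  0.141   0.0711]]
((481.6513671875, 208.04470825195312), (80.02044677734375, 16.51182746887207), 1.998698353767395)
```

Call:
carry_out(moves=[0, 0, 0.013, 0.47, 1.11, 0, 0.2, 0, 0, 0, 0, 0, -2.2, 0.2, 0, 0, 0, 0, 0, -2.2, 0.2, 0, 0, 0, 0, 0, -2.2, 0.2, 0, 0, 0, 0, 0, 0, 0.2, 0, 0, 0, 0, 0, 0, 0.2])

```text
time: 18.62
tool_pos: [0.5196, 0.2231, 0.2613]
tool_rot: [0.471, -0.473, -0.525, 0.527]
contact_force: [-0.7, -0.0, -2.0]
gripper_width: 0.109
```

```bash
cat > chk.py <<'E'
from h import *
import sys
s,M=st(); f=grab("wrist"); save(f,sys.argv[1]); P=pts(f); I=f["img"].astype(int)
g=grab("scene"); cv2.imwrite("pics/s_"+sys.argv[1]+".png",cv2.resize(g["img"][170:270,260:370,::-1],None,fx=6,fy=6,interpolation=cv2.INTER_CUBIC))
a=np.radians(6.2); x=np.array([np.cos(a),np.sin(a)]); y=np.array([-x[1],x[0]]); o=np.array([.5165,.2215])
w=(P[...,2]>.029)&(P[...,2]<.038)&(I[...,0]-I[...,2]>25); w[:,420:]=0
Q=P[w]; yy=(Q[:,:2]-o)@y
for lo,hi in((-.04,.0),(.0,.055)):
    q=yy[(yy>lo)&(yy<hi)]
    if len(q)>50: print("wood block y (slot frame, expect -.027..-.013 / .013..)",np.percentile(q,[1,99]).round(4),len(q))
print("tcp in slot frame",((s["tool_pos"][:2]-o)@x).round(4),((s["tool_pos"][:2]-o)@y).round(4))
E
python3 chk.py w13
```

```text
t 18.625 pos [0.5196 0.2231 0.2613] x [-0.108  0.994 -0.004] y [-0.    -0.004 -1.   ] z [-0.994 -0.108  0.001] F [-0.7 -0.  -2. ] w 0.109 [ 0.27  0.05  1.87 -0.    1.23 -1.4 ]
wood block y (slot frame, expect -.027..-.013 / .013..) [-0.026  -0.0095] 2282
wood block y (slot frame, expect -.027..-.013 / .013..) [0.0099 0.0517] 6682
tcp in slot frame 0.0032 0.0013
```

View pics/w13.png

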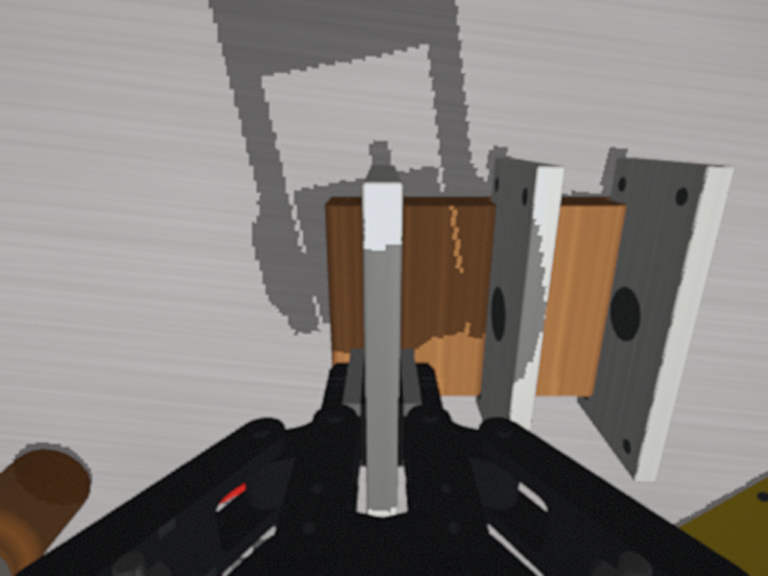

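View pics/s_w13.png

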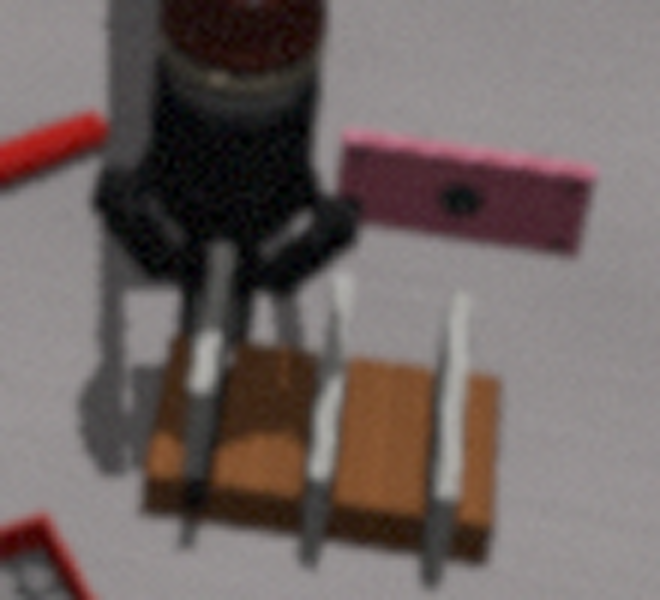

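Call:
carry_out(moves=[0, 0, 0, 0, -0.05, -1.1, 0.2, 0, 0, 0, 0, 0, -1.1, 0.2, 0, 0, 0, 0, 0, 0, 0.2, 0, 0, 0, 0, 0, 0, 0.2])

```text
time: 19.23
tool_pos: [0.519, 0.2223, 0.2381]
tool_rot: [0.472, -0.473, -0.525, 0.528]
contact_force: [0.7, 0.1, -2.6]
gripper_width: 0.107
```

Call:
carry_out(moves=[0, 0, 0, 0, 0, -0.5, 0.2, 0, 0, 0, 0, 0, -0.4, 0.2, 0, 0, 0, 0, 0, 0, 0.2])

```text
time: 19.6
tool_pos: [0.5189, 0.2222, 0.2287]
tool_rot: [0.472, -0.473, -0.524, 0.528]
contact_force: [-0.0, 0.4, -1.4]
gripper_width: 0.108
```

No contact at 8 mm below the rim. Continuing down.

Call:
carry_out(moves=[0, 0, 0, 0, 0, -0.5, 0.2, 0, 0, 0, 0, 0, -0.4, 0.2, 0, 0, 0, 0, 0, 0, 0.2])

```text
time: 19.98
tool_pos: [0.5188, 0.2222, 0.2197]
tool_rot: [0.472, -0.473, -0.524, 0.528]
contact_force: [0.7, -0.6, -2.1]
gripper_width: 0.107
```

Call:
carry_out(moves=[0, 0, 0, 0, 0, -0.4, 0.2, 0, 0, 0, 0, 0, 0, 0.2])

```text
time: 20.23
tool_pos: [0.5189, 0.2223, 0.2159]
tool_rot: [0.472, -0.473, -0.525, 0.528]
contact_force: [-0.5, -0.3, -2.2]
gripper_width: 0.104
```

Call:
carry_out(moves=[0, 0, 0, 0, 0, -0.25, 0.2, 0, 0, 0, 0, 0, 0, 0.2])

```text
time: 20.48
tool_pos: [0.519, 0.2223, 0.2135]
tool_rot: [0.472, -0.473, -0.525, 0.528]
contact_force: [-0.2, 0.1, -2.7]
gripper_width: 0.107
```

Call:
carry_out(moves=[0, 0, 0, 0, 0, -0.15, 0.2, 0, 0, 0, 0, 0, 0, 0.2])

```text
time: 20.72
tool_pos: [0.519, 0.2223, 0.2122]
tool_rot: [0.472, -0.473, -0.525, 0.528]
contact_force: [0.5, -0.4, -2.8]
gripper_width: 0.105
```

Call:
carry_out(moves=[0, 0, 0, 0, 0, -0.1, 0.2, 0, 0, 0, 0, 0, 0, 0.2])

```text
time: 20.98
tool_pos: [0.5191, 0.2223, 0.2114]
tool_rot: [0.472, -0.473, -0.525, 0.528]
contact_force: [0.3, 0.7, -1.9]
gripper_width: 0.111
```

Call:
carry_out(moves=[0, 0, 0, 0, 0, -0.1, 0.2, 0, 0, 0, 0, 0, 0, 0.2])

```text
time: 21.22
tool_pos: [0.5192, 0.2224, 0.2113]
tool_rot: [0.472, -0.473, -0.525, 0.528]
contact_force: [-5.3, -1.4, 5.6]
gripper_width: 0.107
```

Call:
carry_out(moves=[0, 0, 0, 0, 0, -0.1, 0.2, 0, 0, 0, 0, 0, 0, 0.2])

```text
time: 21.48
tool_pos: [0.5193, 0.2225, 0.2113]
tool_rot: [0.472, -0.473, -0.525, 0.528]
contact_force: [-8.2, -2.7, 10.7]
gripper_width: 0.112
```

The floor is reached at z = 0.211, where I expected 0.212. I'll release with a small opening, because the neighbouring plate is only 55 mm away, and rise straight up.

Call:
carry_out(moves=[0, 0, 0, 0, 0, 0, 1.5, 0, 0, 0, 0, 0, 0, 2.5, 0, 0, 0, 0, 0, 0, 2.8, 0, 0, 0, 0, 0, 0, 2.8, 0, 0, 0, 0, 0, 1.0, 2.8, 0, 0, 0, 0, 0, 2.0, 2.8, 0, 0, 0, 0, 0, 3.0, 2.8, 0, 0, 0, 0, 0, 3.0, 2.8, 0, 0, 0, 0, 0, 3.0, 2.8, 0, 0, 0, 0, 0, 0, 2.8])

```text
time: 22.72
tool_pos: [0.5201, 0.2227, 0.3344]
tool_rot: [-0.47, 0.474, 0.527, -0.525]
contact_force: [-1.0, 0.4, -0.3]
gripper_width: 0.329
```

```bash
python3 - <<'E'
from h import *
s,M=st(); f=grab("wrist"); save(f,"w14"); P=pts(f); I=f["img"].astype(int)
k=(P[...,2]>.064)&(P[...,2]<.08)&(I.min(2)>70)
n,l,stt,_=cv2.connectedComponentsWithStats(k.astype(np.uint8))
for j in range(1,n):
    if stt[j,4]>200: q=P[l==j]; print(stt[j],np.median(q[:,2]).round(4),cv2.minAreaRect((q[:,:2]*1000).astype(np.float32)))
f=grab("scene"); save(f,"s14"); f=grab("top"); save(f,"t14")
E
```

```text
t 22.725 pos [0.5201 0.2227 0.3344] x [-0.108  0.994 -0.003] y [ 0.007 -0.002 -1.   ] z [-0.994 -0.108 -0.006] F [-1.   0.4 -0.3] w 0.329 [ 0.27 -0.04  1.82 -0.    1.35 -1.4 ]
[ 248  101   13  158 1852] 0.0714 ((516.9117431640625, 220.9493408203125), (139.7432861328125, 9.90428352355957), 6.340306282043457)
[ 314  101   26  158 2056] 0.0713 ((510.0343933105469, 281.1927185058594), (139.16758728027344, 10.518298149108887), 6.395880222320557)
[ 377  101   41  158 2082] 0.0713 ((503.751708984375, 340.82421875), (139.59652709960938, 11.073503494262695), 6.4172682762146)
[   8  292   57   48 1673] 0.079 ((674.4933471679688, 20.352306365966797), (46.13764190673828, 46.87235641479492), 54.52172088623047)
```

View pics/w14.png

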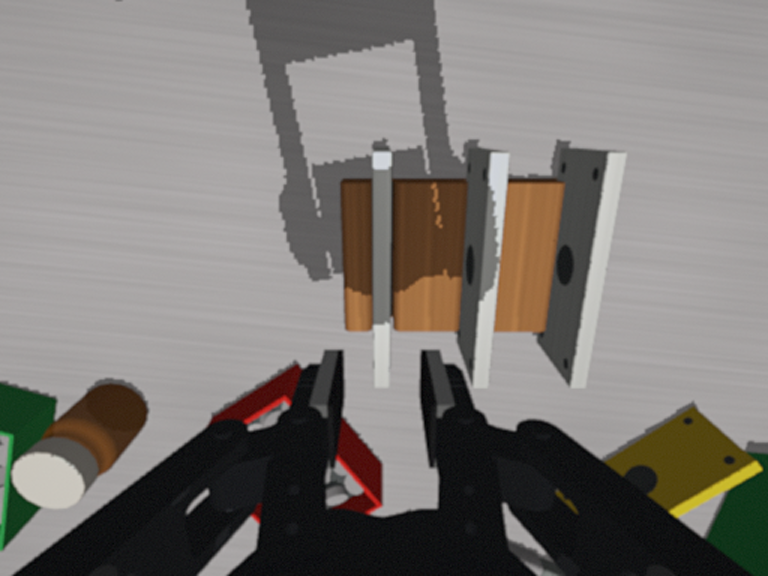

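View pics/s14.png

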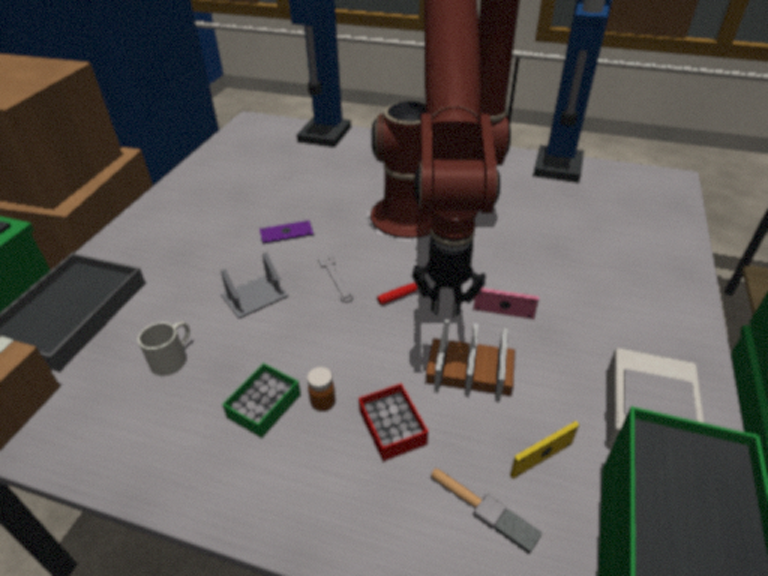

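The plate stands in the free slot with its top at 71.4 mm; the kept plates' tops read 71.3 mm. It is level with them along the slot, and the arm is well clear. Handing in.

```bash
python3 -c "
from plant import manip
print(manip.job_done())"
```

```text
the job is handed in; nothing more can be done
None
```

The plate now stands on its long edge in the rack's empty slot, all the way down, and I have handed the job in at about 23 s of the 70 s allowed.

- **On the stand:** I gripped the plate across its width, tilted it 45° and laid it against the arms with its lower edge on both lips. I then let go and backed away. The wrist picture showed it resting on both lips.
- **Into the rack:** I took it again by its upper edge, turned it upright and lowered it until it touched the slot floor. Contact came at tool height 0.211 m, where I expected 0.212 m. I released it with a small finger opening and rose straight up.
- **Last checks:**
  - **Seating:** the plate's top is 71.4 mm above the bench, against 71.3 mm for the two kept plates.
  - **Centring:** it is within about 1 mm of centred, both along and across the slot, and parallel to the other two plates.
  - **Other things:** the kept plates stayed within about 0.5 mm of where they were before I lowered the plate. The bins, mug and jar look unmoved in the scene picture; I did not measure them.
  - **Forces:** no reading I took was above about 14 N, though force was read only at the end of each move.
- **Disagreements:** before contact, the two fixed cameras differed by about 3 mm on where the stand was. I settled that by feeling for the arms and lips. No check failed.

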